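Raise the wound-camera mast to its second stop

ROBOT

A 7-joint arm with a two-finger parallel gripper is mounted at the origin on a cart in front of the work surface, level with it; the furniture and walls round the work are solid. World frame = base frame: x ahead of the robot, y to its left, z up, the work surface at z = 0. Lengths are in m, angles in rad, forces in N, time in s.
With the tool pointing down it reaches from about 0.425 to 0.925 m from the base axis. Payload 6.8 kg.
Tool frame: the origin (TCP) lies at the very end of the fingers, on their centre line; the grasp point (between the pads) lies bot.grip_point_offset behind it (bot.grip_point_offset is the distance from the TCP to the grasp point, in m); z points along the fingers, y is the line along which they close (so a half turn about z gives the same grasp; the last joint's range is limited). The gripper opens to 85 mm and grips with 20 to 120 N. Pads are 22 mm wide; open, the fingers measure 114 mm over their backs; the gripper's body (76 mm by 85 mm) begins 54 mm behind the grasp point. The pads swing forward as they close: fully open they stand 13 mm farther back than shut.
Start: joints at [1.146, 0.477, 0.022, 1.555, -0.011, 1.109, -0.083], TCP at [0.21, -0.641, 0.203] pointing down, gripper open.
Joint ranges: [-2.96, 2.96], [-0.34, 2.1], [-1.41, 1.46], [0.24, 2.44], [-1.37, 4.51], [0.17, 1.92], [-2.96, 2.96]. Speed limits (rad/s): [2.39, 2.39, 3.14, 3.14, 3.14, 3.14, 3.14].

INTERFACE

Orientations are given as a unit quaternion [w, x, y, z].
In Python, from station import bot, imaging gives the robot as it stands. The module is installed in compiled form; this text tells all that it offers.
- The arm moves only by the tool carry_out, never from a script. Its argument "targets" is one flat list of numbers, 5 for each row, row after row: the closure in counts, from 0 (fully open) to 255 (shut), then the shift along the world's x, y, z in mm, then the turn about the world's z in degrees. A call has 1 to 20 rows; each row shifts and turns the commanded pose from where the row before left it; what a row does not reach is not made up. A row lasts 1/10 s, in which the tool goes at most 50 mm and 8.59 degrees, less where a joint would pass 70% of its speed; a pose out of reach is approached as far as the arm can. A call is refused whole if a number of a shift passes 50 or a number of a turn 8.59, either way. A call with a gripper value outside its range is refused whole. The fingers move at their own pace and stop on an object; "newtons" is the grip in N (left out, the last holds). Time passes only in rows, so rows that do not move let the fingers close. It gives the time, the measured TCP pose, the force, the opening and the grip force at its end, in the units of the state.
- bot.get_obs(): the state, without advancing time (a new reading comes with each control period).
- imaging.read_camera(name): name is "side" or "top"; returns a dict with "frame" (400x640x3 uint8, red, green, blue), "fov_y" (degrees; the focal length in pixels is half the picture's height over the tangent of half this angle, whatever the lens; pixels are square), "cx", "cy" (the principal point, pixels), "pose" (4x4, takes a point from camera to world coordinates). Camera axes: x right, y up, looking along -z (the intrinsics and any distortion apply to the point x, -y, -z); pixel columns grow to the right and rows downward; lengths in m; the calibration is good to about 2 mm. A picture is of the moment at which its call begins. There is no depth.
- bot.hand_in(): hands the job in; it is judged then, once.
The state is a dict: "t": time; "q": joint angles; "joint_vel": joint speeds; "joint_torque": joint torques, N m; "eef_pos": TCP position; "tool_rot": TCP orientation; "contact_force": force on the tool from outside, world axes, zero at the start; "torque": the same for the moment, N m; "gripper_width": opening from 0.0 (shut) to 1.0 (fully open); "grasp_force": force on a finger pad.
Only numpy, scipy, OpenCV 4.12 (cv2) and the standard library are available. Lean on these libraries where they do the work, as an engineer would, in place of code of your own. Each camera call takes 0.05 s, during which the arm holds its last target. There are 200 camera calls.

TASK

The telescoping camera mast has to go up for a wound photograph, but a roll of tape is parked over its head and covers the release. Slide the roll straight up off the mast and lay it flat in the instrument tray (do not drop it, and leave the things in the tray where they are); then pinch the mast's head so that its release is squeezed in, pull the head up past the first stop to the second stop, and finish while still holding it there, foot flat on the worktop, so that I can tighten the clamp.

Things in the scene. Friction and masses are not known exactly. Their poses are not given: they have to be found in the camera images.
- camera_mast: free-standing telescoping mast, 2 kg: grey foot 132 mm across, tube 32 mm, black clamp ring 52 mm across with its top 150 mm above the origin; clamp knob 53 mm out on the +y side, 125 to 147 mm up. Origin: centre of the foot's underside; z up the mast's axis; release paddle on the head's -x side. Stowed, the head spans 160 to 206 mm above the origin, disc and stud on it end at 214 mm
- head_grip (a point): centre of the head at its release's height, 181 mm above the mast's origin when stowed, rising with the head; axes as the mast's. Head: rounded black block 22 x 22 mm, from 21 mm below to 25 mm above this point. Pinch it along its own x: one finger on the release paddle (-x side), the other on the ribbed flat face opposite; 28 mm wide with the paddle out, 23 mm squeezed in
- release_face (a point): middle of the outer face of the ribbed metal release paddle (12 mm wide, 25 mm tall), 17 mm from the mast's axis on the head's -x side with the paddle out; it is pressed towards the axis. The parked roll covers it
- release (a joint): how far the release paddle is squeezed in, m: 0 out, 0.005 fully in; a light spring (1 to 2.5 N) pushes it out. The latch is free above about 0.004. With the paddle out it catches when stowed and at the first stop; between the stops the tube keeps the paddle in. A grip of 20 to 40 N also suits the pull
- post (a joint): how far the head has been pulled up, m: 0 stowed, 0.050 first stop, 0.100 second stop (end of travel). There is no latch at the second stop: the head (0.3 kg) sinks slowly back to the first stop if let go. Pulling takes 4 to 7 N
- tape_center (a point): centre (half-way up, on the axis) of the roll of white surgical tape: 62 mm outside, 42 mm bore, 40 mm tall, 60 g, z along the bore. It starts upright on the mast's clamp ring, round the head, its centre 170 mm above the mast's origin; head and stud stick out 24 mm above its top, so it must rise 65 mm to come clear
- tray: steel instrument tray, 298 mm long (its x axis) by 218 mm wide (y), rim 26 mm high; origin at the centre of its underside, floor 2 mm above that, 274 x 192 mm inside the rim. Its -x half is empty (x from -136 to 0 mm, y from -94 to 94 mm); a gallipot, scissors and forceps lie in the +x half
- gallipot: steel bowl 98 mm across, 36 mm high, in the tray's +x half; origin at the centre of its underside. To be left alone
- scissors: bandage scissors, 144 mm long, 7 mm thick, lying in the tray's +x half; origin under the middle. To be left alone
- forceps: dressing forceps, 124 mm long, 15 mm wide, 8 mm thick, lying across the tray's middle, just in the +x half; origin under the middle. To be left alone

How it is judged:
On the way, in this order (a step that is already met when the one before it is completed fails the run):
1. the tape roll lies flat in the tray, let go, with the mast still stowed (x of tape_center in the frame of tray between -0.115 and 0.115 m and y of tape_center in the frame of tray between -0.075 and 0.075 m and z of tape_center in the frame of tray below 0.027 m and angle between tape_center's own z axis and vertical below 0.12 rad and contact force between the fingers and tape_roll below 0.1 N and value of joint post below 0.01 m), for 0.2 s.
2. the head is pinched with its release squeezed in and pulled up past the first stop (value of joint post above 0.056 m and value of joint release above 0.003 m and contact force between the fingers and camera_mast above 1 N), for 0.05 s.
At the end, for the whole second after the job is handed in: The fingers hold the head at rest at the second stop (94 mm or more of 100), release squeezed in, the mast upright (0.06 rad) with its foot down (6 mm); the tape roll lies flat on the tray floor, its centre within 115 mm along and 75 mm across of the tray's centre (value of joint post above 0.094 m and value of joint release above 0.003 m and contact force between the fingers and camera_mast above 1 N and velocity of joint post between -0.02 and 0.02 m/s and height (world z) of camera_mast below 0.006 m and angle between camera_mast's own z axis and vertical below 0.06 rad and x of tape_center in the frame of tray between -0.115 and 0.115 m and y of tape_center in the frame of tray between -0.075 and 0.075 m and z of tape_center in the frame of tray below 0.027 m and angle between tape_center's own z axis and vertical below 0.12 rad); the arm keeps its last pose, push and grip.
It fails at once if the mast is lifted or tipped (height (world z) of camera_mast above 0.015 m or angle between camera_mast's own z axis and vertical above 0.15 rad).
It fails at once if the tape roll is dropped (linear speed of tape_roll above 0.7 m/s and contact force between the fingers and tape_roll below 0.05 N).
It fails at once if the things in the tray are knocked about (moved more than 40 mm) (distance of any of gallipot, scissors, forceps from where it was at the start of the episode above 0.04 m).
It also fails if it takes over 58 s, if anything falls off the work surface, if the arm or the gripper's body presses on something with over 40 N, if the wrist force passes 120 N, or if a joint passes its speed limit or range.

## Working session

There is one attempt and no reset: what is moved stays moved. The work goes in short steps, Python scripts to look and compute and a tool call to move; the robot and the scene stay as the last step left them, time stands still between calls to the robot, and variables do not carry over. Pictures are saved under pics/ and viewed, at most 10 in all, crops included, and the job is handed in when it is done.

Besides the shell and the picture viewer there is one more tool, called after ">>>" as name(argument=value, ...) on one line, values as JSON. carry_out: Moves the arm, as the interface text tells. Its arguments: {"type":"object","properties":{"targets":{"type":"array","items":{"type":"number"}},"newtons":{"type":"number"}},"required":["targets"]}

```bash
mkdir -p pics; python3 - <<'E'
from station import bot, imaging
import cv2
for n in("side","top"):
    r=imaging.read_camera(n); cv2.imwrite(f"pics/{n}0.png",r["frame"][:,:,::-1]); print(n,{k:v for k,v in r.items() if k!="frame"})
o=bot.get_obs(); print(o, bot.grip_point_offset)
E
```

```text
side {'fov_y': 57.888482049018904, 'cx': 319.4201128522127, 'cy': 199.824290591534, 'pose': array([[-0.99915777, -0.01227589,  0.03915413,  0.53641952],
       [ 0.03813782, -0.62991457,  0.77572749,  0.82814428],
       [ 0.01514101,  0.77656741,  0.62985221,  0.70363056],
       [ 0.        ,  0.        ,  0.        ,  1.        ]])}
top {'fov_y': 54.955320448382246, 'cx': 317.0377066532973, 'cy': 198.47090203809464, 'pose': array([[-0.02895995,  0.99037184, -0.13536965,  0.37170944],
       [-0.99956065, -0.02783763,  0.01017675,  0.12076494],
       [ 0.0063104 ,  0.1356049 ,  0.9907429 ,  1.05692033],
       [ 0.        ,  0.        ,  0.        ,  1.        ]])}
{'t': 0.1, 'q': array([ 1.14593143,  0.47768882,  0.02234674,  1.55634555, -0.01152204,
        1.10928287, -0.08309262]), 'joint_vel': array([-0.00023766, -0.0007571 ,  0.00122595, -0.00130889, -0.0015072 ,
        0.00198718,  0.00092092]), 'joint_torque': array([ 5.03326912e-03, -5.97759891e+01,  1.61405627e+00, -2.81952775e+01,
        1.28504678e-02,  5.05526288e-03,  1.83970667e-05]), 'eef_pos': array([ 0.21007262, -0.64087944,  0.20254519]), 'tool_rot': array([-7.79247001e-04,  9.87482276e-01,  1.57727986e-01, -1.73585638e-04]), 'contact_force': array([ 0.67968935, -0.08052323,  0.32803301]), 'torque': array([0.01886049, 0.01717435, 0.00261266]), 'grasp_force': 0.0, 'gripper_width': 1.0021926256656937} 0.0187
```

View pics/side0.png

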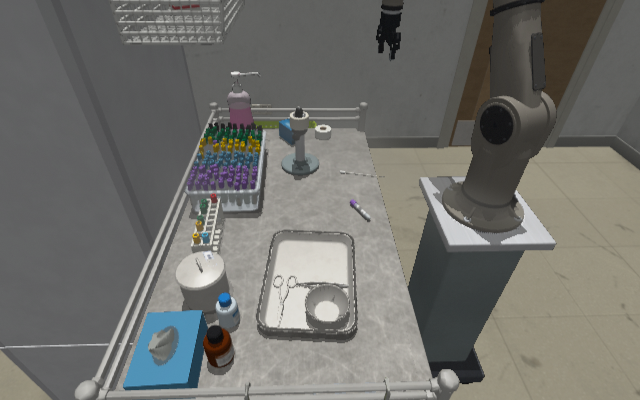

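View pics/top0.png

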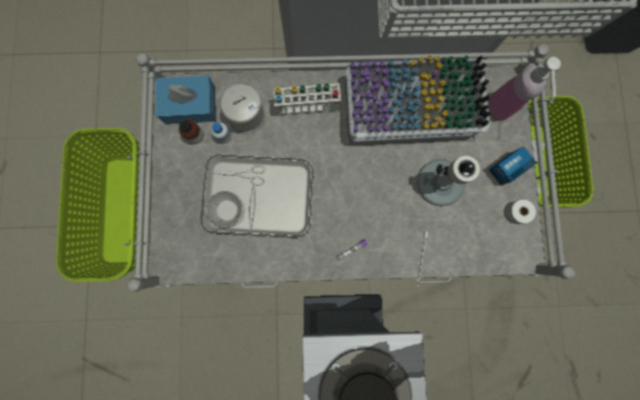

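```bash
cat > h.py <<'E'
from station import bot, imaging
import numpy as np, cv2
def cam(n):
    r=imaging.read_camera(n); r["f"]=200/np.tan(np.radians(r["fov_y"]/2)); return r
def proj(r,p):
    c=np.linalg.inv(r["pose"])@np.append(p,1); return r["cx"]+r["f"]*c[0]/-c[2], r["cy"]+r["f"]*c[1]/c[2]
def ray(r,u,v):
    d=r["pose"][:3,:3]@np.array([(u-r["cx"])/r["f"],-(v-r["cy"])/r["f"],-1]); return r["pose"][:3,3],d
def plane(r,u,v,z):
    o,d=ray(r,u,v); return o+d*(z-o[2])/d[2]
def tri(r1,p1,r2,p2):
    o1,d1=ray(r1,*p1);o2,d2=ray(r2,*p2)
    s=np.linalg.lstsq(np.c_[d1,-d2],o2-o1,rcond=None)[0]
    a=o1+s[0]*d1;b=o2+s[1]*d2; return (a+b)/2,np.linalg.norm(a-b)
E
python3 - <<'E'
from h import *
S,T=cam("side"),cam("top")
for r in(S,T):
    print([np.round(proj(r,p)) for p in ([0.21,-.641,.203],[0,0,0],[.21,-.641,.4])])
def z(r,x,y,w,h,k,n): cv2.imwrite(n,cv2.resize(r["frame"][y:y+h,x:x+w,::-1],None,fx=k,fy=k,interpolation=cv2.INTER_CUBIC))
a=cv2.resize(S["frame"][90:190,230:390,::-1],None,fx=5,fy=5,interpolation=2)
cv2.imwrite("pics/s1.png",a)
cv2.imwrite("pics/t1.png",cv2.resize(T["frame"][130:230,390:550,::-1],None,fx=5,fy=5,interpolation=2))
E
```

```text
[array([384.,  67.]), array([481., 206.]), array([391.,  13.])]
[array([669., 316.]), array([365., 394.]), array([777., 336.])]
```

View pics/s1.png

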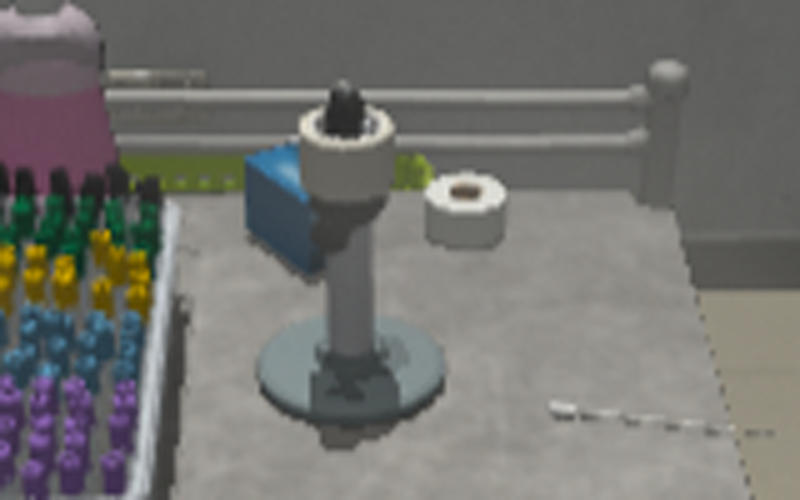

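View pics/t1.png

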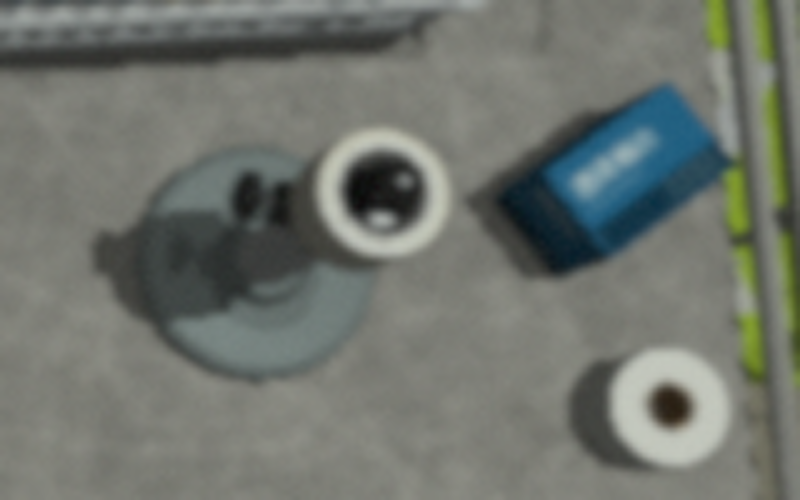

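```bash
python3 - <<'E'
from h import *
S,T=cam("side"),cam("top")
rt=(390+382/5,130+193/5); rs=(230+347/5,90+129/5)
print("roll top tri",tri(T,rt,S,rs),plane(T,*rt,.19),plane(S,*rs,.19))
print("foot",plane(T,390+259/5,130+263/5,.006),plane(S,230+351/5,90+365/5,.012))
m=plane(T,*rt,.19)
k=plane(T,390+246/5,130+195/5,.147); print("knob",k,k-m,np.degrees(np.arctan2(*(k-m)[[1,0]]))-90)
# tray rim outline: bright floor mask
f=T["frame"]; hsv=cv2.cvtColor(f,cv2.COLOR_RGB2HSV)
print(f[200,290],f[200,330],f[196,308],f[190,150])
c=f[150:245,195:320].astype(int)
mk=((c.min(2)>175)).astype(np.uint8); mk=cv2.morphologyEx(mk,cv2.MORPH_CLOSE,np.ones((9,9)))
cs=max(cv2.findContours(mk,0,2)[0],key=cv2.contourArea); r=cv2.minAreaRect(cs);print(r, cv2.contourArea(cs))
B=cv2.boxPoints(r)+[195,150]
P=np.array([plane(T,*p,.004) for p in B]);print(P.round(3),P.mean(0), [np.linalg.norm(P[i]-P[i-1]).round(3) for i in range(4)])
for p in ([258,196],[283,197],[202,195],[313,197]): print(p,plane(T,*p,.026))
cv2.imwrite("pics/tr.png",cv2.resize(np.hstack([f[145:245,190:325,::-1],S["frame"][220:345,245:370,::-1][:100]]),None,fx=3,fy=3,interpolation=2))
E
```

```text
roll top tri (array([ 0.55140307, -0.23659719,  0.18479228]), np.float64(0.0007190467113630935)) [ 0.54996749 -0.23439106  0.19      ] [ 0.55159868 -0.22612282  0.19      ]
foot [ 0.55006666 -0.23799748  0.006     ] [ 0.552342   -0.22751198  0.012     ]
knob [ 0.5596439 -0.1860024  0.147    ] [ 0.00967641  0.04838866 -0.043     ] -11.308427991198116
[185 187 176] [128 128 121] [102 103  97] [ 95 100  83]
((87.11283111572266, 57.80752182006836), (41.840450286865234, 42.040008544921875), 3.814074993133545) 951.5
[[0.44  0.269 0.004]
 [0.556 0.26  0.004]
 [0.545 0.144 0.004]
 [0.429 0.155 0.004]] [0.49277854 0.20677905 0.004     ] [np.float64(0.114), np.float64(0.116), np.float64(0.116), np.float64(0.116)]
[258, 196] [0.52380137 0.26964935 0.026     ]
[283, 197] [0.51917164 0.20212052 0.026     ]
[202, 195] [0.53077769 0.4208464  0.026     ]
[313, 197] [0.51689307 0.12098526 0.026     ]
```

View pics/tr.png

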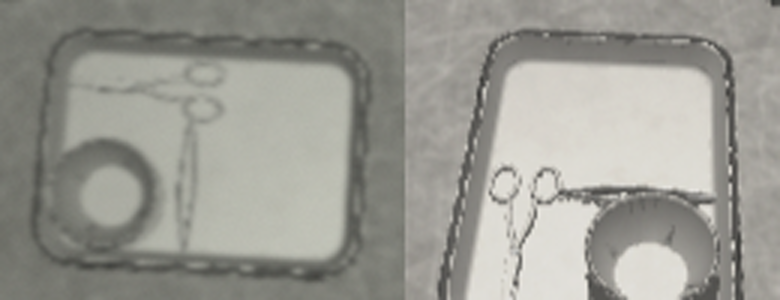

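>>> carry_out(targets=[0, 0, 0, 30, 0, 0, 0, 0, 30, 0, 0, 15, 15, 30, 5, 0, 25, 30, 20, 6, 0, 25, 30, 0, 6, 0, 25, 30, 0, 6, 0, 25, 30, 0, 6, 0, 25, 30, 0, 6, 0, 25, 30, 0, 6, 0, 25, 30, 0, 6, 0, 25, 30, 0, 6, 0, 25, 30, 0, 6, 0, 25, 30, 0, 2, 0, 25, 30, 0, 0, 0, 25, 31, 0, 0, 0, 26, 30, 0, 0, 0, 0, 0, 0, 0, 0, 0, 0, 0, 0], newtons=30)

```text
t: 2.1
eef_pos: [0.5517, -0.2344, 0.3132]
tool_rot: [-0.0, 0.77, 0.638, -0.0]
contact_force: [-0.1, -1.5, -0.1]
gripper_width: 0.999
grasp_force: 0.0
```

```bash
python3 - <<'E'
from h import *
S,T=cam("side"),cam("top")
print(proj(S,[.551,-.235,.19]),proj(T,[.551,-.235,.19]))
cv2.imwrite("pics/s2.png",np.hstack([cv2.resize(r["frame"][a:a+120,b:b+80,::-1],None,fx=5,fy=5,interpolation=2) for r,a,b in((S,60,260),(T,100,430))]))
E
```

```text
(np.float64(299.60234591639517), np.float64(114.54150638805552)) (np.float64(466.6264013787421), np.float64(168.1541184936369))
```

View pics/s2.png

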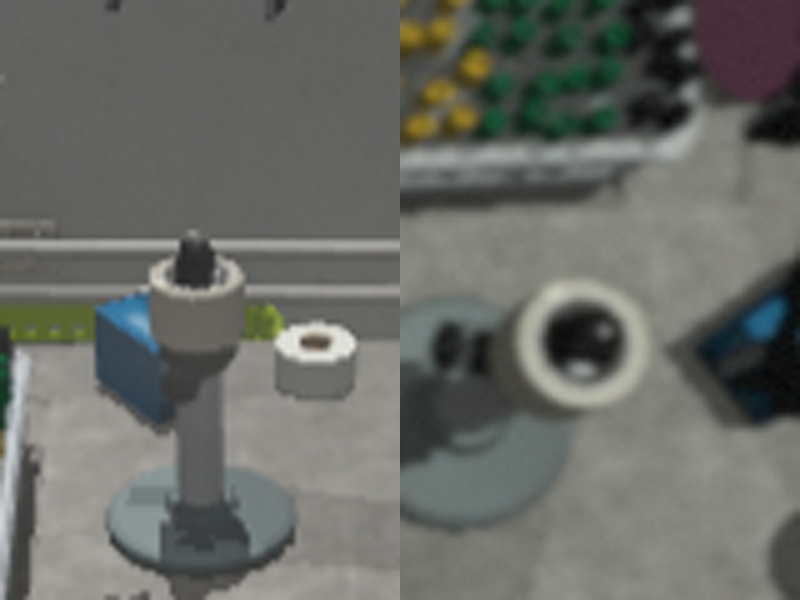

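>>> carry_out(targets=[0, 0, 0, -30, 0, 0, 0, 0, -30, 0, 0, 0, 0, -30, 0, 0, 0, 0, -25, 0, 0, 0, 0, -20, 0, 0, 0, 0, -14, 0, 0, 0, 0, -10, 0, 0, 0, 0, 0, 0, 0, 0, 0, 0, 0])

```text
t: 3.1
eef_pos: [0.5517, -0.2359, 0.1551]
tool_rot: [0.0, 0.771, 0.637, 0.0]
contact_force: [0.2, -0.3, 0.1]
gripper_width: 1.001
grasp_force: 0.0
```

>>> carry_out(targets=[0, 0, 0, -5, 0, 30, 0, 0, 0, 0, 50, 0, 0, 0, 0, 70, 0, 0, 0, 0, 100, 0, 0, 0, 0, 100, 0, 0, 0, 0, 100, 0, 0, 0, 0, 100, 0, 0, 0, 0], newtons=25)

```text
t: 3.9
eef_pos: [0.5517, -0.2355, 0.1503]
tool_rot: [0.0, 0.771, 0.637, 0.0]
contact_force: [-2.1, 0.4, 5.6]
gripper_width: 0.705
grasp_force: 26.3
```

>>> carry_out(targets=[100, 0, 0, 3, 0, 100, 0, 0, 8, 0, 100, 0, 0, 10, 0, 100, 0, 0, 10, 0, 100, 0, 0, 10, 0])

```text
t: 4.4
eef_pos: [0.5515, -0.2355, 0.1916]
tool_rot: [0.0, 0.771, 0.637, 0.0]
contact_force: [-0.2, -0.4, -0.7]
gripper_width: 0.711
grasp_force: 27.2
```

```bash
python3 - <<'E'
from h import *
S,T=cam("side"),cam("top")
print(bot.get_obs()["contact_force"])
cv2.imwrite("pics/s3.png",np.hstack([cv2.resize(r["frame"][a:a+120,b:b+80,::-1],None,fx=5,fy=5,interpolation=2) for r,a,b in((S,60,260),(T,100,430))]))
E
```

```text
[ 0.93947283  0.04556546 -0.55195708]
```

View pics/s3.png

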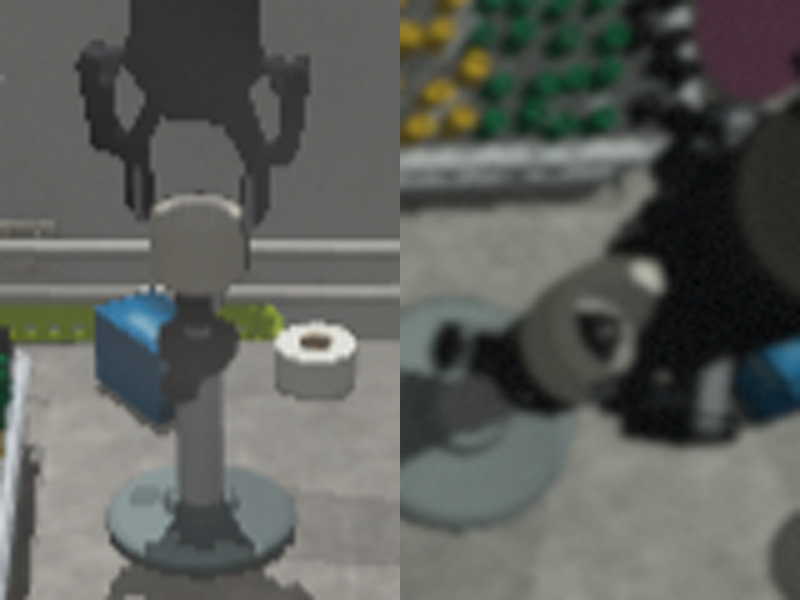

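>>> carry_out(targets=[100, 0, 0, -10, 0, 100, 0, 0, -10, 0, 100, 0, 0, -10, 0, 100, 0, 0, -6, 0, 100, 0, 0, -3, 0, 100, 0, 0, 0, 0])

```text
t: 5.1
eef_pos: [0.551, -0.2353, 0.1509]
tool_rot: [-0.0, 0.771, 0.637, -0.0]
contact_force: [-0.8, -0.4, 0.1]
gripper_width: 0.706
grasp_force: 27.2
```

```bash
python3 - <<'E'
from h import *
S,T=cam("side"),cam("top")
print(bot.get_obs()["contact_force"])
cv2.imwrite("pics/s4.png",np.hstack([cv2.resize(r["frame"][a:a+120,b:b+80,::-1],None,fx=5,fy=5,interpolation=2) for r,a,b in((S,60,260),(T,100,430))]))
E
```

```text
[-0.31024937 -0.16062565 -0.48533005]
```

View pics/s4.png

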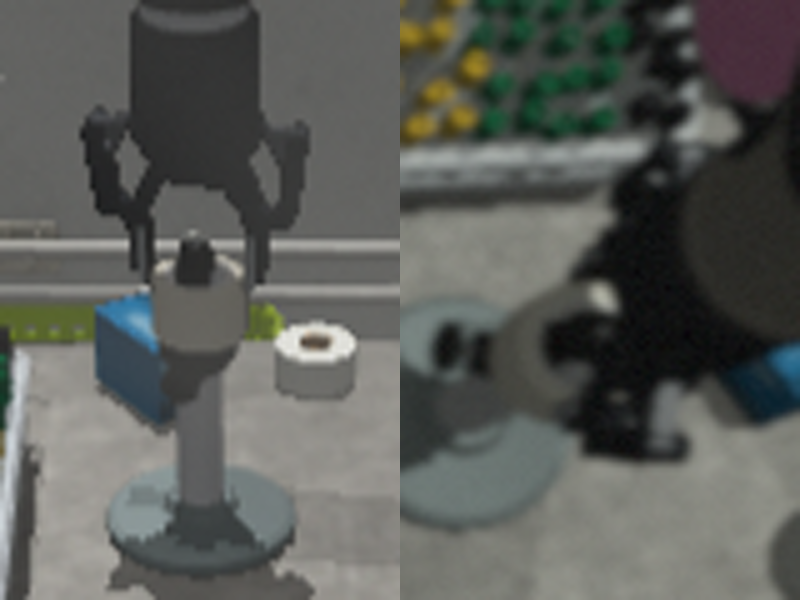

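>>> carry_out(targets=[60, 0, 0, 0, 0, 30, 0, 0, 0, 0, 0, 0, 0, 0, 0, 0, 0, 0, 0, 0, 0, 0, 4, 0, 0, 0, 0, 4, -3, 0, 0, 0, 0, -3, 0, 30, 0, 0, 0, 0, 50, 0, 0, 0, 0, 70, 0, 0, 0, 0, 100, 0, 0, 0, 0, 100, 0, 0, 0, 0, 100, 0, 0, 0, 0])

```text
t: 6.5
eef_pos: [0.5516, -0.2277, 0.1459]
tool_rot: [0.0, 0.771, 0.637, 0.0]
contact_force: [-0.9, -0.2, 4.1]
gripper_width: 0.708
grasp_force: 26.6
```

>>> carry_out(targets=[100, 0, 0, 3, 0, 100, 0, 0, 8, 0, 100, 0, 0, 10, 0, 100, 0, 0, 10, 0, 100, 0, 0, 9, 0])

```text
t: 7.0
eef_pos: [0.5516, -0.2275, 0.1867]
tool_rot: [0.0, 0.771, 0.637, 0.0]
contact_force: [-0.3, 0.6, -0.2]
gripper_width: 0.711
grasp_force: 26.8
```

```bash
python3 - <<'E'
from h import *
S,T=cam("side"),cam("top")
print(bot.get_obs()["contact_force"])
cv2.imwrite("pics/s5.png",np.hstack([cv2.resize(r["frame"][a:a+120,b:b+80,::-1],None,fx=5,fy=5,interpolation=2) for r,a,b in((S,60,260),(T,100,430))]))
E
```

```text
[ 0.05569959 -0.35678998 -0.58190643]
```

View pics/s5.png

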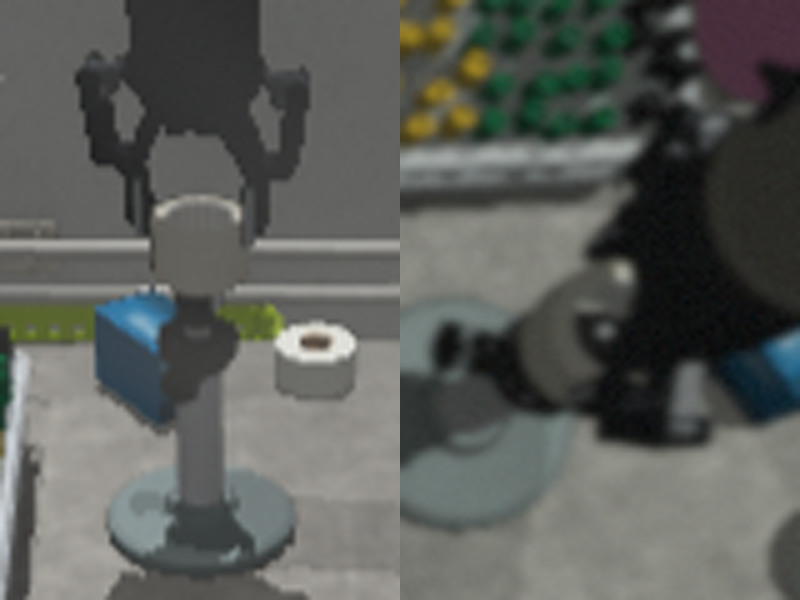

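```bash
python3 - <<'E'
from h import *
S,T=cam("side"),cam("top")
g=S["frame"].mean(2).astype(int)
print(g[94:126,287:313])
t=T["frame"].mean(2).astype(int)
print(t[148:186:1,450:482])
E
```

```text
[[ 41  41  49  98  98  98  97  96  97  97  98  97  98  96  97  98  96  96
   97  97  94  52  53  53  55  55]
 [ 66  42  48  97  97  98  97  96  96  97  97  98  98  97  96  97  97  97
   98  98  97  83  54  54  54  54]
 [ 76  41  48  98  99  98  98  96  97  98  96  96  97  96  96  97  97  97
   97  98  97  95  58  54  53  54]
 [ 75  39  47  98  98  98  98  97  97  98  96  96  97  97  97  97  96  97
   97  99  95  73  74  63  54  56]
 [ 75  40  46  98  98  98  98  98  98  97  98 106 113 118  98  98  97  98
   99  98  95  58  80  67  54  54]
 [ 75  42  45  98  98  98 105 161 164 133 132 132 129 133 126 145 148 159
  132  98  95  57  81  67  52  53]
 [ 76  45  45 100 124 162 167 158 136 118 117 115 111 114 113 126 128 146
  157 159 152  70  81  66  54  54]
 [ 76  45  43  95 169 185 147 115  99  98 101 100 100 103  99 102 101 110
  126 159 172  80  81  66  54  54]
 [ 77  44  49  93 133 134 104  97  98  98 100 100  99 104  98 103 100 100
  104 163 174  82  81  66  52  53]
 [ 75  45  53  94  94  96  98  97  98  97 101 101  99 102  97 102 101 100
  101 128 141  75  80  68  52  52]
 [ 75  47 
[... 1880 characters left out ...]
  50  49  48  50  50  52  72  91  77
   80  80  79  80  80  87  84  80]
 [134 127 119 110 105  98  89  81  62  51  51  49  51  51  51  62  83  76
   78  76  76  77  78  81  78  84]
 [155 152 144 129 119 109 100  75  58  53  52  52  53  53  52  54  65  65
   78  77  77  79  78  77  76  80]
 [163 165 156 142 129  97  77  61  54  54  53  53  53  53  54  55  55  55
   64  64  80  80  79  78  74  78]
 [143 155 161 154 123  68  56  55  56  60  68  62  62  63  67  57  55  55
   56  59  88  90  80  80  76  79]]
[[128 128 128 ...  15  10  16]
 [128 130 130 ...  16  14  15]
 [128 129 131 ...  11  16  13]
 ...
 [ 72  77  86 ...  14  18  18]
 [ 85  89  98 ...  13  17  21]
 [ 93  97 104 ...  15  13  21]]
```

>>> carry_out(targets=[100, 0, 0, 15, 0, 100, 0, 0, 15, 0, 100, 0, 0, 15, 0, 100, 0, 0, 15, 0, 100, -1, 20, 10, 0, 100, -3, 40, 0, 0, 100, -3, 40, 0, 0, 100, -3, 40, 0, 0, 100, -3, 40, 0, 0, 100, -3, 40, 0, 0, 100, -3, 40, 0, 0, 100, -3, 40, 0, 0, 100, -3, 40, 0, 0, 100, -3, 40, 0, 0, 100, -2, 30, 0, 0, 100, 0, 20, 0, 0, 100, 0, 10, 0, 0, 100, 0, 0, 0, 0])

```text
t: 9.0
eef_pos: [0.5206, 0.2145, 0.2559]
tool_rot: [-0.0, 0.77, 0.638, 0.0]
contact_force: [-0.5, -0.3, -0.9]
gripper_width: 0.707
grasp_force: 27.0
```

```bash
python3 - <<'E'
from h import *
S,T=cam("side"),cam("top")
o=bot.get_obs();p=o["eef_pos"];print(p,o["contact_force"],o["gripper_width"])
a,b=[int(v) for v in proj(S,p)]; c,d=[int(v) for v in proj(T,p)];print(a,b,c,d)
cv2.imwrite("pics/s6.png",np.hstack([cv2.resize(r["frame"][y-60:y+60,x-40:x+40,::-1],None,fx=5,fy=5,interpolation=2) for r,x,y in((S,a,b),(T,c,d))]))
E
```

```text
[0.52134106 0.21159935 0.25547261] [ 0.85904463 -0.5481791  -0.62957604] 0.7104040105409698
312 180 269 180
```

View pics/s6.png

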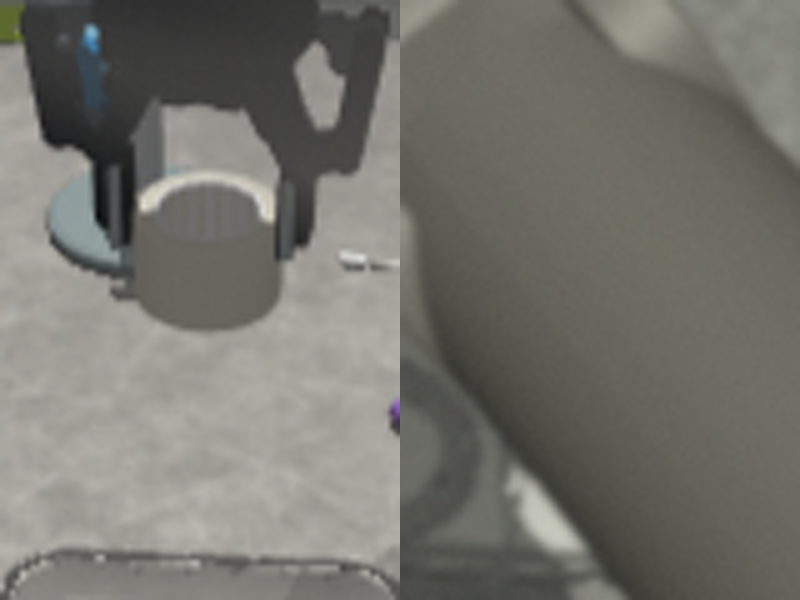

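>>> carry_out(targets=[100, 0, 0, -20, 0, 100, 0, 0, -30, 0, 100, 0, 0, -40, 0, 100, 0, 0, -40, 0, 100, 0, 0, -40, 0, 100, 0, 0, -30, 0, 100, 0, 0, -20, 0, 100, 0, 0, -12, 0, 100, 0, 0, -8, 0, 100, 0, 0, -5, 0, 100, 0, 0, 0, 0, 100, 0, 0, 0, 0])

```text
t: 10.3
eef_pos: [0.5219, 0.2128, 0.0112]
tool_rot: [0.0, 0.771, 0.637, 0.001]
contact_force: [0.1, -0.4, -0.7]
gripper_width: 0.711
grasp_force: 27.0
```

>>> carry_out(targets=[100, 0, 0, -3, 0, 100, 0, 0, -3, 0, 100, 0, 0, -2, 0, 100, 0, 0, 0, 0])

```text
t: 10.7
eef_pos: [0.5211, 0.2125, 0.0021]
tool_rot: [-0.0, 0.771, 0.637, -0.0]
contact_force: [0.0, -0.1, -1.0]
gripper_width: 0.706
grasp_force: 27.0
```

>>> carry_out(targets=[100, 0, 0, -2, 0, 100, 0, 0, -2, 0, 100, 0, 0, 0, 0])

```text
t: 11.0
eef_pos: [0.5211, 0.2125, -0.0019]
tool_rot: [-0.0, 0.771, 0.637, -0.0]
contact_force: [-0.4, -0.0, -0.2]
gripper_width: 0.711
grasp_force: 27.0
```

>>> carry_out(targets=[100, 0, 0, -1, 0, 100, 0, 0, -1, 0, 100, 0, 0, 0, 0])

```text
t: 11.3
eef_pos: [0.5213, 0.2126, -0.0022]
tool_rot: [0.0, 0.771, 0.637, -0.0]
contact_force: [-5.2, -2.5, 14.3]
gripper_width: 0.709
grasp_force: 27.9
```

>>> carry_out(targets=[100, 0, 0, 2, 0, 55, 0, 0, 0, 0, 40, 0, 0, 0, 0, 20, 0, 0, 0, 0, 0, 0, 0, 0, 0, 0, 0, 0, 0, 0, 0, 0, 0, 5, 0, 0, 0, 0, 10, 0, 0, 0, 0, 20, 0, 0, 0, 0, 30, 0, 0, 0, 0, 30, 0, 0, 0, 0, 30, 0, 0, 0, 0, 30, 0, 0, 0, 0, 40, 0, 0, 0, 0, 40, 0, 0, 0, 0, 40, 0, 0, 0, 0, 40, 0, 0, 0, 0, 0, 0])

```text
t: 13.1
eef_pos: [0.5234, 0.2147, 0.3205]
tool_rot: [0.002, 0.771, 0.637, 0.005]
contact_force: [-0.4, -0.5, -0.3]
gripper_width: 0.999
grasp_force: 0.0
```

>>> carry_out(targets=[0, 0, -20, 0, 0, 0, 0, -40, 0, 0, 0, 0, -40, 0, 0, 0, 0, -40, 0, 0, 0, 0, -40, 0, 0, 0, 0, -30, 0, 0, 0, 0, 0, 0, 0])

```text
t: 13.8
eef_pos: [0.5208, -0.0029, 0.3132]
tool_rot: [0.001, 0.773, 0.634, -0.001]
contact_force: [0.6, -0.8, -0.4]
gripper_width: 0.998
grasp_force: 0.0
```

```bash
python3 - <<'E'
from h import *
S,T=cam("side"),cam("top"); print(bot.get_obs()["eef_pos"])
g=T["frame"].astype(int); m=g.mean(2)
np.set_printoptions(linewidth=250)
print(m[176:216:2,262:308:2].astype(int))
print("mast top"); print(m[150:196:2,440:486:2].astype(int))
s=S["frame"].mean(2).astype(int); print("side"); print(s[104:136,288:312])
E
```

```text
[0.52089892 0.00230218 0.31347809]
[[186 188 188 190 188 189 190 188 187 187 188 188 188 190 189 188 188 189 190 190 190 190 168]
 [168 184 189 189 187 188 188 187 188 188 188 190 188 189 191 191 192 190 191 190 192 191 166]
 [153 169 188 188 187 185 185 187 188 189 189 190 190 190 188 190 190 190 193 190 189 190 161]
 [163 167 187 187 187 185 186 188 188 189 190 191 190 189 189 190 190 190 178 161 143 154 148]
 [169 185 188 187 188 186 189 187 185 180 180 180 185 189 188 186 176 155 122 112 109 110 106]
 [188 190 189 188 187 187 182 161 143 132 130 130 135 158 154 137 122 110 108 108 109 109  97]
 [189 188 190 189 187 181 148 121 115 109 109 113 115 114 110 108 108 109 109 110 108 107  96]
 [190 190 191 191 183 172 130 108  91  84  85  90 105 116 112 107 108 109 107 110 111 108  96]
 [189 191 190 189 174 180 130  85  81  90 100  97  94 107 114 107 107 109 109 109 110 107  92]
 [190 190 191 178 171 192 128  85 100 108 110 109 108 109 115 108 105 109 109 110 108 106  91]
 [188 189 187 154 164 191 121 100 109 108 110 109 110 111 114 105 103 109 108 109 109 105  90]
 [188 189 182 132 16
[... 5504 characters left out ...]
6 132]
 [ 77  89 116  96  61  62  62  65  63  64  63  64  63  63  64  65  63  64  66  97 143 142 143 141]
 [ 71  74  90  82  62  62  62  64  64  64  64  63  63  64  64  64  64  65  69 114 145 144 142 141]
 [ 73  73  71  72  65  63  64  64  63  64  63  63  64  64  64  65  65  65  79 137 145 145 145 145]
 [ 71  72  73  74  77  69  65  67  66  67  67  67  66  65  65  65  66  79 129 143 142 142 143 144]
 [ 72  72  72  73  83  77  66  66  66  67  67  67  65  65  66  65  70 109 143 141 140 141 141 141]
 [ 71  72  72  72  76  69  65  68  66  66  67  66  66  65  67  76 106 135 143 142 141 140 139 140]
 [ 71  70  70  71  67  63  64  67  65  66  66  66  69  80  88  94 119 143 144 143 141 138 138 140]]
```

>>> carry_out(targets=[0, 2, -20, 0, 0, 0, 5, -40, 0, 0, 0, 5, -45, 0, 0, 0, 5, -45, 0, 0, 0, 5, -45, 0, 0, 0, 4, -25, 0, 0, 0, 3, -15, 0, 0, 0, 0, 0, 0, 0, 0, 0, 0, 0, 0])

```text
t: 14.8
eef_pos: [0.5508, -0.2298, 0.3134]
tool_rot: [-0.001, 0.77, 0.638, 0.0]
contact_force: [0.2, 0.6, 0.5]
gripper_width: 1.001
grasp_force: 0.0
```

```bash
python3 - <<'E'
from h import *
S,T=cam("side"),cam("top"); print(bot.get_obs()["eef_pos"])
np.set_printoptions(linewidth=250)
p=[.521,.205,.042]
for n,r in(("T",T),("S",S)):
    u,v=[int(x) for x in proj(r,p)]; print(n,proj(r,p)); print(r["frame"].mean(2).astype(int)[v-24:v+26:2,u-24:u+26:2])
E
```

```text
[ 0.55074882 -0.22961017  0.31364669]
T (np.float64(281.4188121169193), np.float64(195.51407037959967))
[[173 174 166 154 177 183 186 184 185 183 183 182 184 184 187 184 184 185 186 183 184 186 184 184 173]
 [155 162 155 173 184 185 184 185 184 183 183 182 184 183 184 186 185 186 185 185 185 185 185 186 180]
 [176 178 181 184 184 185 186 185 186 183 183 183 184 186 185 186 185 184 186 186 184 185 185 186 181]
 [172 165 170 182 184 184 185 185 186 184 184 183 184 186 185 185 186 185 185 186 187 187 187 188 180]
 [181 172 159 161 183 185 185 183 183 182 184 186 184 185 185 185 186 186 186 186 188 188 188 188 181]
 [183 183 171 150 177 183 183 183 181 182 184 185 186 185 186 185 186 186 186 188 188 189 188 188 178]
 [177 175 163 164 180 185 185 183 182 185 186 184 184 186 185 185 184 185 185 187 188 189 188 189 182]
 [150 159 174 182 185 186 185 183 184 184 185 187 184 178 179 178 184 187 187 187 188 188 189 189 178]
 [182 183 184 185 186 186 183 185 184 187 193 196 195 196 193 178 184 189 188 189 188 189 190 190 178]
 [184 185 185 185 187 188 186 183 188 195 182 148 131 140 170 196 193
[... 3521 characters left out ...]
 217 168  93  94  95  96  96  97  95  95  93  93  91 103 215 212 213 216 215 214]
 [214 215 215 215 214 215 211  92  93  96  97  96  95  95  95  94  94  91 104 214 214 215 217 218 217]
 [215 216 215 215 215 215 211  99  94  95  96  96  95  95  95  94  93  90 121 217 217 217 218 217 215]
 [215 214 213 215 215 215 217 116 104  95  95  95  95  95  95  93  89 117 217 217 218 218 218 218 217]
 [218 215 214 214 215 215 217 186 115 109  90  91  93  91  89 109 117 127 218 219 218 217 219 219 219]
 [218 217 216 215 217 216 217 219 190 118 117 118 118 119 118 119 198 219 218 218 219 218 219 218 218]
 [218 218 217 218 219 218 218 220 220 220 196 197 197 197 197 220 218 219 219 219 220 219 218 219 219]]
```

>>> carry_out(targets=[0, 0, -5, -20, 0, 0, 0, 0, -30, 0, 0, 0, 0, -30, 0, 0, 0, 0, -30, 0, 0, 0, 0, -25, 0, 0, 0, 0, -12, 0, 0, 0, 0, -5, 0, 0, 0, 0, 0, 0, 70, 0, 0, 0, 0, 110, 0, 0, 0, 0, 140, 0, 0, 0, 0, 160, 0, 0, 0, 0, 180, 0, 0, 0, 0, 200, 0, 0, 0, 0, 230, 0, 0, 0, 0, 230, 0, 0, 0, 0, 230, 0, 0, 0, 0, 230, 0, 0, 0, 0], newtons=30)

```text
t: 16.7
eef_pos: [0.5525, -0.2376, 0.1623]
tool_rot: [0.002, 0.771, 0.637, 0.002]
contact_force: [5.9, -1.1, -0.4]
gripper_width: 0.251
grasp_force: 29.6
```

>>> carry_out(targets=[230, 1, 0, 0, 0, 230, 1, -1, 0, 0, 230, 0, 0, 0, 0])

```text
t: 17.0
eef_pos: [0.5524, -0.2377, 0.1622]
tool_rot: [-0.0, 0.771, 0.637, 0.0]
contact_force: [-0.4, 1.7, 7.7]
gripper_width: 0.249
grasp_force: 30.2
```

>>> carry_out(targets=[230, 0, 0, 2, 0, 230, 0, 0, 3, 0, 230, 0, 0, 3, 0, 230, 0, 0, 3, 0, 230, 0, 0, 3, 0])

```text
t: 17.5
eef_pos: [0.5523, -0.2377, 0.1754]
tool_rot: [-0.0, 0.771, 0.637, 0.0]
contact_force: [3.6, 3.2, -3.7]
gripper_width: 0.253
grasp_force: 29.3
```

>>> carry_out(targets=[230, 0, 0, 4, 0, 230, 0, 0, 4, 0, 230, 0, 0, 4, 0, 230, 0, 0, 4, 0, 230, 0, 0, 4, 0, 230, 0, 0, 4, 0, 230, 0, 0, 4, 0, 230, 0, 0, 3, 0])

```text
t: 18.3
eef_pos: [0.5521, -0.2381, 0.2067]
tool_rot: [-0.0, 0.771, 0.637, -0.0]
contact_force: [2.3, 4.9, -3.8]
gripper_width: 0.249
grasp_force: 29.3
```

```bash
python3 - <<'E'
from h import *
S=cam("side"); np.set_printoptions(linewidth=250)
o=bot.get_obs(); print(o["eef_pos"],o["contact_force"])
print(S["frame"].mean(2).astype(int)[80:136:1,284:316])
E
```

```text
[ 0.55226018 -0.23819902  0.20712827] [ 0.69034811  5.58026509 -3.33645967]
[[ 47  47  48 ...  53  54  57]
 [ 45  46  47 ...  53  53  57]
 [ 45  47  47 ...  54  58  86]
 ...
 [ 68  70  70 ... 140 136 104]
 [ 66  68  68 ... 137 134 103]
 [ 67  67  68 ... 141 137 104]]
```

>>> carry_out(targets=[230, 0, 1, 0, 0, 230, 0, 1, 0, 0, 230, 0, 0, 0, 0])

```text
t: 18.65
eef_pos: [0.5524, -0.2377, 0.2066]
tool_rot: [0.001, 0.771, 0.637, -0.0]
contact_force: [3.4, -0.5, -3.2]
gripper_width: 0.253
grasp_force: 29.3
```

```bash
python3 - <<'E'
from h import *
import sys
S=cam("side"); np.set_printoptions(linewidth=250,threshold=sys.maxsize)
o=bot.get_obs(); print(o["eef_pos"],o["contact_force"],o["torque"])
print(S["frame"].mean(2).astype(int)[84:134:1,288:312])
E
```

```text
[ 0.55239072 -0.23764797  0.20654782] [ 3.33887634 -1.10381829 -3.78421228] [-0.14137625 -0.79906618 -0.10504854]
[[ 47  48  48  50  49  48  50  54  96  96  98  97  96  95  53  53  54  52  56  72  70  54  54  54]
 [ 46  47  48  48  49  49  49  53  96  97  97  97  97  94  53  53  53  53  53  54  54  53  55  54]
 [ 47  46  47  48  48  48  54  86  97  97  97  97  97  94  53  54  53  54  54  54  54  54  54  56]
 [ 45  46  47  48  48  48  55  97  96  96  97  97  96  94  54  53  53  53  53  54  54  55  54  58]
 [ 85  83  46  47  48  49  49  71  96  96  98  96  97  94  51  52  52  54  54  54  54  54  55  57]
 [ 98  94  44  46  47  51  52  54  97  97  97  97  97  94  52  53  53  54  52  56  87  87  86  87]
 [ 97  96  81  46  53  72  52  53  98  98  97  97  96  95  59  55  52  53  56  86  97  97  98  98]
 [ 97  98  95  45  55  77  51  53  98  98  97  97  97  95  70  72  55  53  57  97  97  97  98  98]
 [ 98  97  95  46  55  78  51  52  99  97  97  98  98  95  72  79  55  51  58  97  98  97  98  98]
 [ 98  99  95  45  54  77  50  52  98  99  99  98  98  95  72  79  56  52  58  96  98  97  97  
[... 3264 characters left out ...]
9  79]
 [116 129 145 106  60  61  62  60  60  65  71  71  71  67  59  60  61  63  61  61  86  82  79  95]
 [ 96 109 120  98  60  60  60  59  59  59  61  60  60  60  61  60  61  61  63  88 128 126 126 131]
 [ 75  87 115 100  59  59  59  60  59  61  60  60  60  60  60  61  62  62  63  97 142 140 142 141]
 [ 70  71  88  81  59  60  59  61  60  61  62  61  61  62  62  63  62  62  68 112 145 142 142 141]
 [ 70  71  69  70  63  59  61  61  62  61  62  62  62  62  62  62  63  64  78 137 145 145 144 144]
 [ 70  70  71  71  76  67  62  62  61  62  61  62  63  62  62  64  63  77 128 143 141 142 142 143]
 [ 70  70  70  71  82  73  63  61  62  63  63  62  62  63  62  63  67 108 142 141 139 140 140 140]]
```

>>> carry_out(targets=[230, 1, 0, 4, 0, 230, 0, 0, 4, 0, 230, 0, 0, 4, 0, 230, 0, 0, 4, 0, 230, 0, 0, 4, 0, 230, 0, 0, 4, 0, 230, 0, 0, 4, 0, 230, 0, 0, 4, 0, 230, 0, 0, 4, 0, 230, 0, 0, 4, 0, 230, 0, 0, 4, 0, 230, 0, 0, 4, 0, 230, 0, 0, 0, 0])

```text
t: 20.0
eef_pos: [0.5534, -0.2365, 0.2552]
tool_rot: [0.0, 0.771, 0.637, 0.0]
contact_force: [-3.7, -3.7, -2.5]
gripper_width: 0.247
grasp_force: 29.6
```

>>> carry_out(targets=[230, -1, -1, 2, 0, 230, 0, 0, 1.5, 0, 230, 0, 0, 1.5, 0, 230, 0, 0, 0, 0])

```text
t: 20.4
eef_pos: [0.5526, -0.2375, 0.2598]
tool_rot: [0.0, 0.771, 0.637, 0.0]
contact_force: [-0.9, -3.7, -2.0]
gripper_width: 0.25
grasp_force: 29.8
```

>>> carry_out(targets=[230, 0, 0, 1, 0, 230, 0, 0, 1, 0, 230, 0, 0, 0, 0])

```text
t: 20.7
eef_pos: [0.5525, -0.2374, 0.2617]
tool_rot: [0.0, 0.771, 0.637, 0.0]
contact_force: [-0.2, -3.7, -2.8]
gripper_width: 0.255
grasp_force: 29.7
```

>>> carry_out(targets=[230, 0, -1, 0.5, 0, 230, 0, 0, 0.5, 0, 230, 0, 0, 0, 0, 230, 0, 0, 0, 0])

```text
t: 21.1
eef_pos: [0.5525, -0.2376, 0.2623]
tool_rot: [-0.0, 0.771, 0.637, 0.0]
contact_force: [0.2, 0.3, -4.5]
gripper_width: 0.253
grasp_force: 29.9
```

```bash
python3 - <<'E'
from h import *
import sys
S=cam("side"); np.set_printoptions(linewidth=250,threshold=sys.maxsize)
o=bot.get_obs(); print(o["eef_pos"],o["contact_force"],o["grasp_force"])
print(S["frame"].mean(2).astype(int)[66:132:1,292:308])
for z in(.260,.306,.150,.21,.256): print(z,proj(S,[.5525,-.236,z]))
E
```

```text
[ 0.5524529  -0.23763978  0.26230257] [ 1.07445546 -0.15311931 -4.60973156] 29.849795137224646
[[ 52  51  57  96  97  96  96  96  95  83  52  52  51  50  50  51]
 [ 52  52  56  97  98  96  97  97  96  95  52  52  52  51  51  51]
 [ 52  51  56  97  96  98  98  96  96  94  53  52  52  52  52  51]
 [ 53  52  57  71  97  98  97  97  96  94  52  52  51  52  51  51]
 [ 52  52  53  55  97  97  97  97  96  94  52  52  53  53  53  52]
 [ 59  59  51  56  98  97  97  97  95  94  53  54  52  53  55  86]
 [ 74  68  52  56  97  97  97  97  95  70  72  63  53  53  58  97]
 [ 81  70  50  56  96  97  96  97  94  54  80  75  54  53  59  97]
 [ 79  69  51  55  97  97  96  96  94  54  80  77  53  53  59  95]
 [ 79  70  51  56  96  94  77  96  94  54  81  77  53  54  57  98]
 [ 79  69  50  56  96  75  75  76  94  54  81  78  54  54  58  97]
 [ 73  71  51  53  69  62  73  58  70  55  80  78  54  54  58  96]
 [ 71  68  52  51  51  55  59  53  52  56  81  78  54  54  58  96]
 [ 71  69  51  51  52  52  51  51  52  55  80  78  54  53  58  96]
 [ 71  75  51  50  51  50  51  51  51  56  80  77  54  54  58  96]

[... 3060 characters left out ...]
  61  61  61  60  73]
 [ 62  62  62  61  62  65  71  72  71  67  60  62  61  62  61  62]
 [ 60  61  62  62  63  60  60  61  61  59  60  62  63  62  63  88]
 [ 61  60  61  62  62  61  61  61  61  61  61  65  63  62  63  97]
 [ 60  60  61  61  62  62  62  62  61  62  62  63  62  63  68 113]
 [ 62  61  61  62  62  61  62  62  63  63  63  62  63  63  79 136]]
0.26 (np.float64(298.6677510913821), np.float64(93.18938087033064))
0.306 (np.float64(298.3428332890909), np.float64(78.30238089813722))
0.15 (np.float64(299.37967569530684), np.float64(125.8081585553123))
0.21 (np.float64(299.0021205775938), np.float64(108.5094356559814))
0.256 (np.float64(298.6952008871305), np.float64(94.44706852444133))
```

>>> carry_out(targets=[230, 0, 0, 0.5, 0, 230, 0, 0, 0.5, 0, 230, 0, 0, 0, 0, 230, 0, 0, 0, 0, 230, 0, 0, 0, 0])

```text
t: 21.65
eef_pos: [0.5518, -0.2379, 0.2625]
tool_rot: [-0.001, 0.771, 0.637, -0.0]
contact_force: [0.6, 0.8, -14.4]
gripper_width: 0.254
grasp_force: 29.6
```

>>> carry_out(targets=[230, 0, 0, -0.7, 0, 230, 0, 0, 0, 0, 230, 0, 0, 0, 0, 230, 0, 0, 0, 0])

```text
t: 22.05
eef_pos: [0.552, -0.2383, 0.2625]
tool_rot: [-0.0, 0.771, 0.637, -0.0]
contact_force: [1.1, 1.6, -13.7]
gripper_width: 0.25
grasp_force: 29.7
```

>>> carry_out(targets=[230, 0, 0, -1, 0, 230, 0, 0, 0, 0, 230, 0, 0, 0, 0, 230, 0, 0, 0, 0])

```text
t: 22.45
eef_pos: [0.5525, -0.2383, 0.2624]
tool_rot: [0.0, 0.771, 0.637, 0.0]
contact_force: [-0.1, 3.6, -4.0]
gripper_width: 0.252
grasp_force: 30.6
```

At the second stop with a light pull; handing in.

```bash
python3 -c "
from station import bot
print(bot.hand_in())"
```

```text
the job is handed in; nothing more can be done
None
```

The tape roll lies flat in the tray's empty half, and the gripper is still holding the mast's head at the second stop with the release squeezed in. The job is handed in with the mast foot on the worktop; the hand-in returned no verdict.

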